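# Ready the tablet-counting scale

### The job

Get the tablet-counting scale ready with your fingertip: switch it on by pushing down the raised end of its red power rocker, and give it three seconds to start up before touching a key. Then press the yellow tare key fully down to zero out the empty cup, let it come up, and press the green count key fully down. Press no other key, keep off the pan and the cup so that the zero is true, leave the medicines around it where they are, and pick nothing up.

Things in the scene. Friction and masses are not known exactly. Their poses are not given: they have to be found in the camera images.
- scale: off-white bench counting scale, fixed, 340 (x) x 300 (y) x 104 mm; origin under its centre on the table, +x from its front to its back, z up. Its front 110 mm is a dark panel sloping 12 degrees, rising toward +x, middle at x -110, z 70 mm; from the front: display left, 2 rows of 3 keys (pitch 38 mm along y, 40 mm up the slope), power rocker right.
- pan: square-cornered stainless weighing pan 210 (x) x 240 (y) x 6 mm, fixed on the scale; origin at the centre of its underside, 98 mm above the table, axes as the scale's; its front edge is 60 mm behind the middle of the control panel. Must not be touched.
- power (a joint): red power rocker, 34 mm long (up the slope, along the scale's x) x 22 mm wide, at the right end of the panel, in a frame 3 mm high. Hinge value in rad: 0 = off (its far end, with the white dash, stands up), 0.38 = on (far end pressed level, near end up). An over-centre spring holds it at either end; about 1.5 to 2.5 N on the raised end tips it and past the middle it snaps over by itself.
- power_on_end (a point): point on the top of the rocker's far half, 13 mm from its pivot and 4 mm short of its end: the place to push. Stands about 12 mm above the panel when off and about 7 mm when on, so a finger pushing it moves down some 5 mm.
- tare_top (a point): centre of the top of the yellow tare key (one broad black bar), front row, left; 20 x 20 mm, its top 8 mm proud of the panel, 4 mm of spring travel straight into the panel
- tare (a joint): travel of the yellow tare key in m: 0 = up, 0.004 = fully down; about 1.2 N to start it and 4 N to bottom it; it springs back when released.
- count_top (a point): centre of the top of the green count key (six black dots), front row, right, next to the rocker; 20 x 20 mm, its top 8 mm proud of the panel, 4 mm of spring travel straight into the panel
- count (a joint): travel of the green count key in m, as for the tare key.
- key_a (a joint): travel of a pale grey key that is not to be pressed (back row, left), in m, 0 = up, 0.004 = down; cap 20 x 20 mm, its top 8 mm proud of the panel, 4 mm of spring travel straight into the panel
- key_b (a joint): travel of a pale grey key that is not to be pressed (back row, middle), in m, 0 = up, 0.004 = down; cap 20 x 20 mm, its top 8 mm proud of the panel, 4 mm of spring travel straight into the panel
- key_c (a joint): travel of a pale grey key that is not to be pressed (back row, right), in m, 0 = up, 0.004 = down; cap 20 x 20 mm, its top 8 mm proud of the panel, 4 mm of spring travel straight into the panel
- key_d (a joint): travel of a pale grey key that is not to be pressed (front row, middle, between tare and count), in m, 0 = up, 0.004 = down; cap 20 x 20 mm, its top 8 mm proud of the panel, 4 mm of spring travel straight into the panel
- cup: empty aluminium counting cup standing loose on the pan, 84 mm across, 38 mm tall; origin at the centre of its underside, z up. Must not be touched.
- syrup: loose amber medicine bottle with white cap beside the scale, 48 mm across, 105 mm tall; origin at the centre of its underside, z up.
- jar: loose white tablet jar with blue cap beside the scale, 54 mm across, 85 mm tall; origin at the centre of its underside, z up.
- carton: loose white medicine carton with a blue end lying in front of the scale, 45 (x) x 100 (y) x 30 mm; origin at the centre of its underside, z up.
Mind the look-alikes: they are no part of the job. There is more than one size of the cup; the one meant has the size given above.

How it is judged (in metres and radians):
On the way, in this order (a step that is already met when the one before it is completed fails the run):
1. the rocker is switched on, and the scale is left to start up for two seconds with no key down (value of joint power above 0.3 rad and value of joint each of tare, count below 0.001 m), for 2 s.
2. the tare key is pressed down, the scale being on and the count key up (value of joint power above 0.3 rad and value of joint tare above 0.003 m and value of joint count below 0.001 m), for 0.1 s.
3. with the tare key up again, the count key is pressed down (value of joint power above 0.3 rad and value of joint count above 0.003 m and value of joint tare below 0.001 m), for 0.1 s.
At the end, for the whole second after the job is handed in: The rocker is on (over 0.3 rad), all six keys are up (under 1 mm), the cup stands still and upright on the pan within 10 mm of where it was, and the bottle, jar and carton stand within 20 mm of where they were (all of step 1 and value of joint each of key_a, key_b, key_c, key_d below 0.001 m and distance of cup from where it was at the start of the episode below 0.01 m and angle between cup's own z axis and vertical below 0.1 rad and linear speed of cup below 0.02 m/s and distance of each of syrup, jar, carton from where it was at the start of the episode below 0.02 m and angle between each of syrup, jar, carton's own z axis and vertical below 0.15 rad); the robot touches nothing.
It fails at once if a key other than tare and count is pressed (2 mm) (value of joint any of key_a, key_b, key_c, key_d above 0.002 m).
It fails at once if the pan or the cup is touched by the robot (contact force between any of the fingers, the arm and pan above 0.3 N or contact force between any of the fingers, the arm and cup above 0.3 N).
It fails at once if a medicine is knocked over, shifted by more than 20 mm, lifted or carried (distance of any of syrup, jar, carton from where it was at the start of the episode above 0.02 m or angle between any of syrup, jar, carton's own z axis and vertical above 0.3 rad).
It fails at once if the cup is shifted by more than 10 mm or lifted (distance of cup from where it was at the start of the episode above 0.01 m).
It also fails if it takes over 51 s, if anything falls off the work surface, if the arm or the gripper's body presses on something with over 40 N, if the wrist force passes 120 N, or if a joint passes its speed limit or range.

### The arm

A 6-joint arm with a two-finger parallel gripper is mounted at the origin on the work surface. World frame = base frame: x ahead of the robot, y to its left, z up, the work surface at z = 0. Lengths are in m, angles in degrees, forces in N, time in s.
With the tool pointing down it reaches from about 0.275 to 0.825 m from the base axis. Payload 4.9 kg.
Tool frame: the origin (TCP) lies at the very end of the fingers, on their centre line; the grasp point (between the pads) lies 19 mm behind it; z points along the fingers, y is the direction in which the jaws open and shut (so a half turn about z gives the same grasp; the last joint's range is limited). The gripper opens to 85 mm and grips with 20 to 120 N. Pads are 22 mm wide; open, the fingers measure 114 mm over their backs; the gripper's body (76 mm by 85 mm) begins 54 mm behind the grasp point. The pads swing forward as they close: fully open they stand 13 mm farther back than shut.
Start: joints at [-79.996, 18.69, -11.035, 60.275, 0, 82.311], TCP at [0.167, -0.524, 0.207] pointing down, gripper open.
Joint ranges: [-152.03, 152.03], [-55.5, 102.48], [-74.3, 77.21], [-110.64, 120.58], [-84.22, 78.4], [-180, 180]. Speed limits (degrees/s): [147.25, 147.25, 180, 180, 180, 180].

### API

Orientations are given as [roll, pitch, yaw] about the fixed x, y, z axes, in that order (R = Rz(yaw) Ry(pitch) Rx(roll)).
In Python, from station import move_ptp, movel, move_joints, ungrasp, grab, sleep, solve_ik, snapshot, camera_info, Unreachable, job_done, current_t, current_joints, current_joint_vel, current_tau, current_position, current_ee_rot, current_force, current_ft_torque, current_width gives the robot as it stands. Calls block until the motion is done:
- move_ptp(position, orientation): joint-space move of the TCP to a pose.
- movel(position, feed=0.15, frame=None): straight line of the TCP; frame=None keeps the orientation; feed is the mean speed in m/s.
- move_joints(angles): joint-space move.
- ungrasp() and grab(effort=None): open the fingers fully, or close them until they stop; effort is the grip in N (None keeps the last).
- sleep(seconds).
- solve_ik(position, orientation): joint angles nearest the present ones, or None.
- snapshot(name): name is "scene" or "top" or "wrist"; returns the picture (480x640x3 uint8, blue, green, red); there is no depth.
- camera_info(name): a dict with "fx", "fy", "cx", "cy" (pixels), "rvec" (rotation vector, rad) and "tvec" (3), from world to camera coordinates, as OpenCV has them. Camera axes: x right, y down, z forward; pixel columns grow to the right and rows downward; lengths in m; the calibration is good to about 2 mm. A picture is of the moment at which its call begins: read the wrist's pose just before it. camera_info takes no time and is no camera call; for the wrist camera it gives the pose at the moment of the call.
A pose or a line that the arm cannot do raises Unreachable and nothing moves.
- job_done(): hands the job in, once; it reports no verdict.
Readings, each from a call of its own:
- current_t(): time.
- current_joints(): joint angles.
- current_joint_vel(): joint speeds.
- current_tau(): joint torques, N m.
- current_position(): TCP position.
- current_ee_rot(): TCP orientation.
- current_force(): force on the tool from outside, world axes, zero at the start.
- current_ft_torque(): the same for the moment, N m.
- current_width(): finger opening in m.
Only numpy, scipy, OpenCV 4.12 (cv2) and the standard library are available. Lean on these libraries where they do the work, as an engineer would, in place of code of your own. Each camera call takes 0.05 s, during which the arm holds its last target.

## Working session

There is one attempt and no reset: what is moved stays moved. The work goes in short steps, each a Python script; the robot and the scene stay as the last script left them, time stands still between calls to the robot, and variables do not carry over. Pictures are saved under pics/ and viewed, and the job is handed in when it is done.

```bash
mkdir -p pics; ls
python3 - <<'E'
from station import *
import cv2
for n in("scene","top","wrist"):
    cv2.imwrite(f"pics/{n}0.png",snapshot(n)); print(n,camera_info(n))
print(current_t(),current_position(),current_ee_rot(),current_width())
E
```

```text
pics
scene {'fx': 615.8409399971684, 'fy': 615.8409399971684, 'cx': 323.87244555943045, 'cy': 242.69355585777168, 'rvec': array([ 2.12245208,  0.82583282, -0.42094049]), 'tvec': array([-0.47874721, -0.15997114,  1.3997015 ])}
top {'fx': 491.36183812546466, 'fy': 491.36183812546466, 'cx': 316.8721263775707, 'cy': 238.89021767883062, 'rvec': array([ 2.15089376, -2.13892987,  0.17088007]), 'tvec': array([0.01483743, 0.62830302, 0.84214576])}
wrist {'fx': 358.7277848749569, 'fy': 358.7277848749569, 'cx': 322.74181004494915, 'cy': 239.59273061467277, 'rvec': array([-2.35508877,  1.72199298,  0.23339299]), 'tvec': array([-0.54937974, -0.03334535,  0.37826369])}
0.15 [ 0.16706855 -0.5235164   0.20687743] [-1.79923647e+02 -9.62803511e-03  1.76914313e+01] 0.08566747875161139
```

View pics/scene0.png

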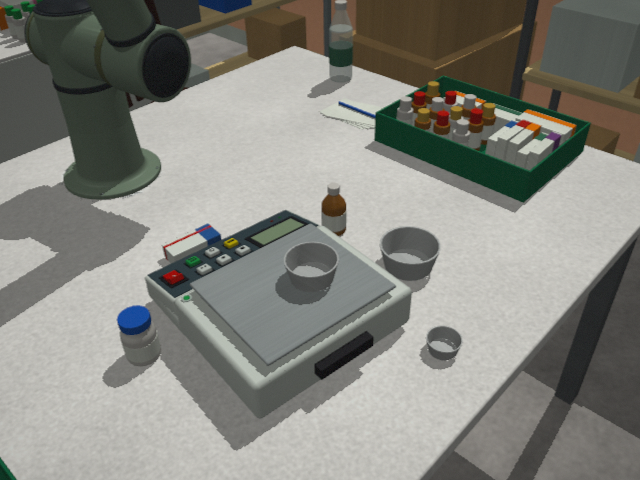

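View pics/top0.png

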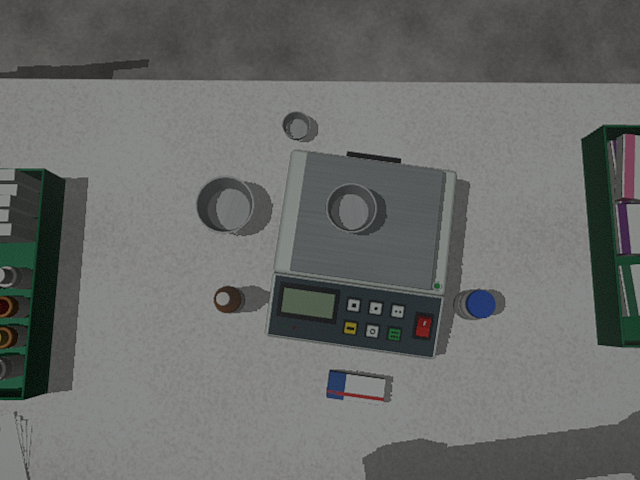

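View pics/wrist0.png

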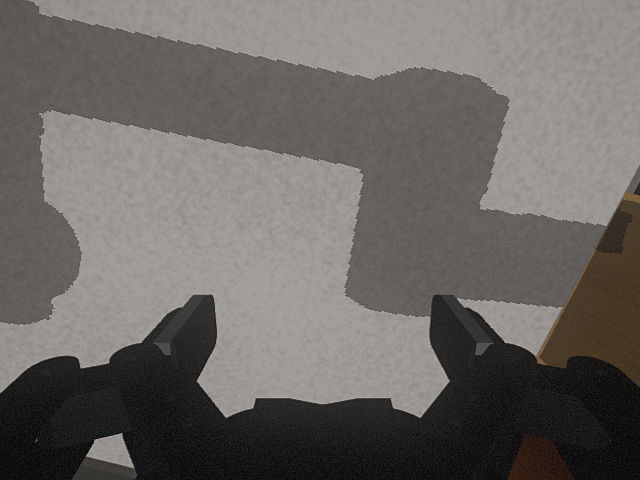

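Run:
```python
import cv2,numpy as np
t=cv2.imread("pics/top0.png")[260:365,255:455]
cv2.imwrite("pics/topc.png",cv2.resize(t,None,fx=4,fy=4,interpolation=cv2.INTER_CUBIC))
t=cv2.imread("pics/scene0.png")[200:320,140:320]
cv2.imwrite("pics/scenec.png",cv2.resize(t,None,fx=4,fy=4,interpolation=cv2.INTER_CUBIC))
```

```text
(no output)
```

View pics/topc.png

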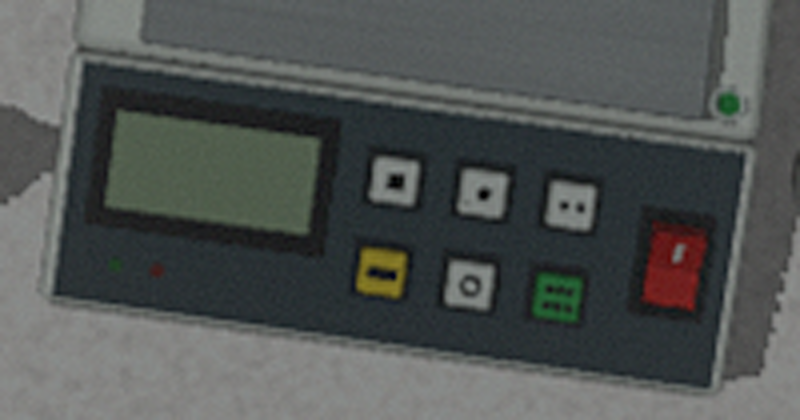

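View pics/scenec.png

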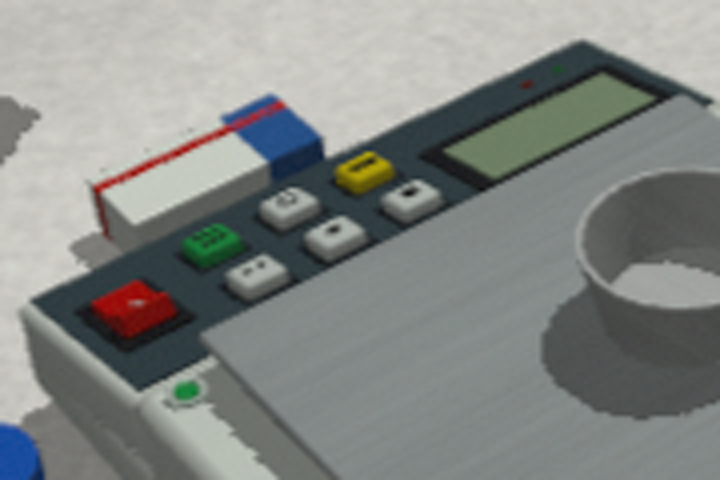

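```bash
cat > h.py <<'E'
import numpy as np,cv2,json
from scipy.optimize import least_squares
from scipy.spatial.transform import Rotation as Ro
from station import *
A=np.radians(12); ca,sa=np.cos(A),np.sin(A)
def panel(u,v,h): # mm in the scale frame
    return np.array([-110+u*ca-h*sa, v, 70+u*sa+h*ca])/1000
def world(p,P): return Ro.from_euler('z',P[2]).apply(p)+[P[0],P[1],0]
def proj(c,X): return cv2.projectPoints(np.atleast_2d(X),c['rvec'],c['tvec'],np.array([[c['fx'],0,c['cx']],[0,c['fy'],c['cy']],[0,0,1.]]),None)[0][:,0]
KEYS={'a':(20,38),'b':(20,0),'c':(20,-38),'tare':(-20,38),'d':(-20,0),'count':(-20,-38)}
# v is measured from key column b; P = scale pose shifted along y
def fit(views,P0=(0.45,-0.1,0)):
    def r(P):
        o=[]
        for c,pts in views:
            for k,px in pts.items():
                if k in KEYS: o.append(proj(c,world(panel(*KEYS[k],8),P))[0]-px)
        return np.concatenate(o)
    s=least_squares(r,P0); return s.x,s.fun.reshape(-1,2)
def onheight(c,px,P,h): # panel u,v of pixel at height h
    f=lambda q: proj(c,world(panel(q[0],q[1],h),P))[0]-px
    return least_squares(f,[0,-90]).x
E
cat > f1.py <<'E'
from h import *
T={k:np.array(p)/4+[255,260]-.4 for k,p in dict(a=(395,181),b=(483,193),c=(571,205),tare=(381,273),d=(469,285),count=(557,298)).items()}
S={k:np.array(p)/4+[140,200]-.4 for k,p in dict(a=(412,196),b=(335,236),c=(257,273),tare=(365,168),d=(288,205),count=(211,241)).items()}
ct,cs=camera_info('top'),camera_info('scene')
for v in ([(ct,T)],[(cs,S)],[(ct,T),(cs,S)]):
    P,e=fit(v); print(P,np.degrees(P[2]),np.abs(e).max()); 
print(e.round(1).tolist())
np.save('P.npy',P)
for c,px in((ct,np.array((679,254))/4+[255,260]-.4),(cs,np.array((138,303))/4+[140,200]-.4)): print('dash u,v',onheight(c,px,P,11))
print('rocker mid',onheight(ct,np.array((672,270))/4+[255,260]-.4,P,9))
for n in KEYS: print(n,world(panel(*KEYS[n],8),P).round(4))
E
python3 f1.py
python3 - <<'E'
from h import *
c=camera_info('wrist'); Rc=Ro.from_rotvec(c['rvec']); C=-Rc.inv().apply(c['tvec'])
Rt=Ro.from_euler('xyz',current_ee_rot(),degrees=True)
print('cam in tool',Rt.inv().apply(C-current_position()),(Rt.inv()*Rc.inv()).as_matrix().round(3))
E
```

```text
[ 0.59570423 -0.0939726  -0.13375652] -7.663684139155247 0.18879771116382926
[ 0.59848654 -0.09722128 -0.13334821] -7.640289416161956 0.4344972942262757
[ 0.59635385 -0.09510199 -0.13334553] -7.6401362580747 1.589495126749398
[[0.5, -0.4], [0.6, -0.3], [0.7, -0.2], [0.7, -0.5], [0.7, -0.4], [0.8, -0.5], [0.1, -0.9], [0.3, -1.6], [0.0, -1.2], [-0.1, -0.9], [0.4, -1.2], [0.3, -1.0]]
dash u,v [  5.67919398 -84.68001009]
dash u,v [  8.22450969 -86.05950911]
rocker mid [ -1.95366152 -83.21675689]
a [ 0.5101 -0.0452  0.082 ]
b [ 0.5051 -0.0829  0.082 ]
c [ 0.5    -0.1205  0.082 ]
tare [ 0.4713 -0.04    0.0737]
d [ 0.4663 -0.0777  0.0737]
count [ 0.4612 -0.1153  0.0737]
cam in tool [ 0.06727697  0.00023224 -0.1659401 ] [[-0.001 -0.964 -0.264]
 [ 1.    -0.001 -0.   ]
 [ 0.    -0.264  0.964]]
```

```bash
cat >> h.py <<'E'
def ori(P): return [180,-12,np.degrees(P[2])]
def pose(u,v,h,P): return world(panel(u,v,h),P)
E
python3 - <<'E'
from h import *
P=np.load('P.npy')
print(solve_ik(pose(0,-30,150,P),ori(P)),solve_ik(pose(-20,38,5,P),ori(P)),solve_ik(pose(15,-85,5,P),ori(P)))
grab(20)
move_ptp(pose(0,-30,150,P),ori(P))
print(current_t(),current_position(),pose(0,-30,150,P),current_ee_rot(),current_width(),current_force())
c=camera_info('wrist'); im=snapshot('wrist'); cv2.imwrite('pics/w1.png',im)
np.savez('c1.npz',**c)
E
```

```text
[-24.82835627  -0.31055336 -34.21809986  44.6138406    3.52248984
 163.1659224 ] [-14.83867376  11.61770102 -46.20869598  20.2654776    1.49289468
 172.95717071] [-29.8644441   15.2029155  -39.5316422   24.13380023   4.51034993
 158.2154445 ]
2.7417 [ 0.45262661 -0.10670783  0.21684179] [ 0.45243194 -0.10606479  0.21672214] [179.9796458  -12.01421324  -7.67837813] 0.0003195817128392967 [ 0.58716025 -0.54060833 -0.05440705]
```

View pics/w1.png

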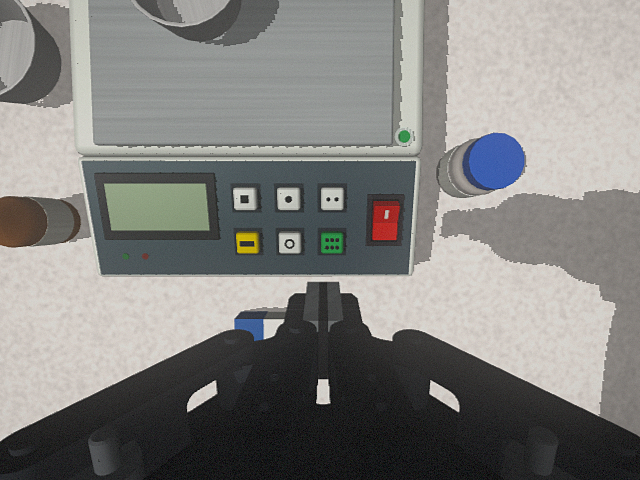

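The wrist view shows the panel: the yellow bar key (tare) is at (247,243), the green six-dot key (count) at (332,243), and the red rocker at (385,221) with its white dash at the far end (387,214). The cup on the pan is not a target. I'll enlarge this view to measure and confirm.

Run:
```python
import cv2
t=cv2.imread("pics/w1.png")[175:275,225:415]
cv2.imwrite("pics/w1c.png",cv2.resize(t,None,fx=4,fy=4,interpolation=cv2.INTER_CUBIC))
```

```text
(no output)
```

View pics/w1c.png

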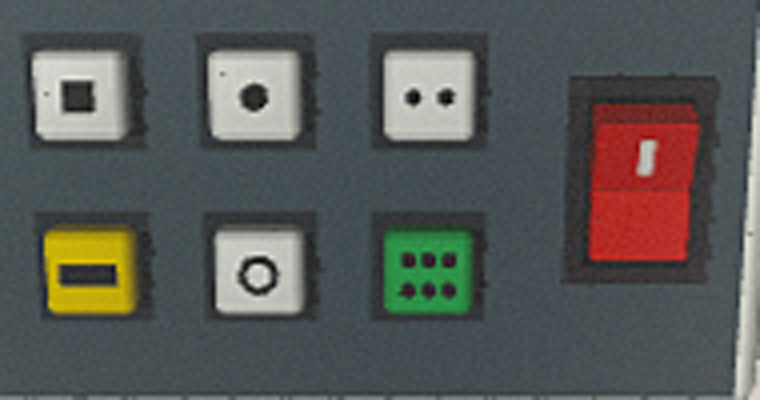

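Run:
```python
from h import *
P0=np.load('P.npy'); c=dict(np.load('c1.npz')); c={k:(float(v) if v.ndim==0 else v) for k,v in c.items()}
q=lambda p:np.array(p)/4+[225,175]-.4
W={k:q(p) for k,p in dict(a=(78,97),b=(254,97),c=(429,97),tare=(88,274),d=(258,275),count=(428,275)).items()}
P,e=fit([(c,W)],P0); print(P0,P,np.degrees(P[2]),np.abs(e).max())
np.save('Pw.npy',P)
print('dash',onheight(c,q((647,158)),P,11),'hinge',onheight(c,q((640,190)),P,9),'far end',onheight(c,q((647,122)),P,13),'near',onheight(c,q((637,262)),P,6.5),'frame',onheight(c,q((645,77)),P,3),onheight(c,q((635,283)),P,3))
```

```text
[ 0.59635385 -0.09510199 -0.13334553] [ 0.595883   -0.09607136 -0.1364021 ] -7.815264753473307 0.2025126518738034
dash [  7.26757211 -84.95876795] hinge [ -0.25299703 -84.13165471] far end [ 15.47151158 -84.22127921] near [-17.28207459 -84.67589858] frame [ 23.66893039 -85.09631303] [-23.19213234 -85.07026613]
```

```bash
cat >> h.py <<'E'
def press(u,v,P,h0,h1,fmax,step=0.7):
    n=Ro.from_euler('z',P[2]).apply([-sa,0,ca])
    movel(pose(u,v,h0,P),feed=0.06); sleep(0.15)
    b=np.mean([current_force() for _ in range(5)],axis=0)
    h=h0; log=[]
    while h>h1:
        h-=step; movel(pose(u,v,h,P),feed=0.02); sleep(0.03)
        f=(current_force()-b)@n; 
        ha=(current_position()-pose(u,v,0,P))@n*1000
        log.append((round(h,1),round(ha,1),round(f,1)))
        if f>fmax: break
    print(log,current_t()); return log
E
python3 - <<'E'
from h import *
P=np.load('Pw.npy')
movel(pose(17,-84.5,60,P),frame=ori(P) if False else None,feed=0.15)
press(17,-84.5,P,17,6.5,7)
movel(pose(17,-84.5,30,P),feed=0.1)
movel(pose(-10,-60,110,P),feed=0.15)
print(current_t(),current_force())
cv2.imwrite('pics/w2.png',snapshot('wrist')[100:400,150:550]);cv2.imwrite('pics/s2.png',cv2.resize(snapshot('scene')[200:320,140:320],None,fx=4,fy=4,interpolation=cv2.INTER_CUBIC))
E
```

```text
[(16.3, np.float64(16.4), np.float64(-0.5)), (15.6, np.float64(15.6), np.float64(-0.2)), (14.9, np.float64(14.8), np.float64(0.2)), (14.2, np.float64(14.2), np.float64(-1.0)), (13.5, np.float64(13.4), np.float64(-0.2)), (12.8, np.float64(12.8), np.float64(-0.4)), (12.1, np.float64(12.1), np.float64(-1.1)), (11.4, np.float64(11.4), np.float64(-0.1)), (10.7, np.float64(10.7), np.float64(-0.7)), (10.0, np.float64(10.0), np.float64(0.0)), (9.3, np.float64(9.3), np.float64(0.4)), (8.6, np.float64(8.6), np.float64(-0.1)), (7.9, np.float64(7.9), np.float64(-0.3)), (7.2, np.float64(7.2), np.float64(0.8)), (6.5, np.float64(6.5), np.float64(-0.6)), (5.8, np.float64(5.8), np.float64(-0.7))] 9.2
10.325 [0.54310508 0.83817361 0.31972565]
```

View pics/w2.png

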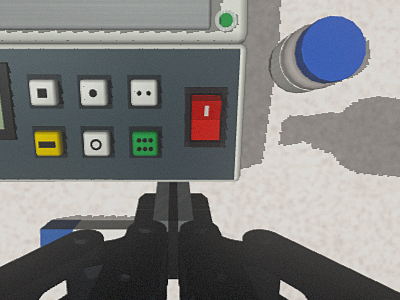

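View pics/s2.png

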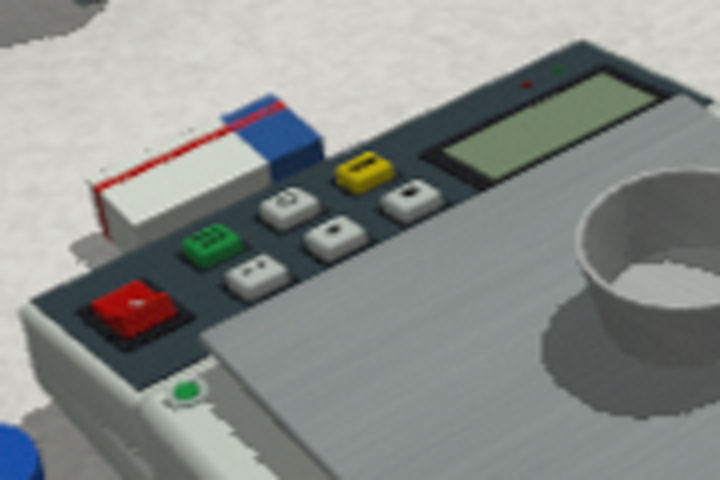

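The rocker still shows its far end up and no contact force showed. I'll check where the fingertip really is against the TCP, close above the rocker.

Run:
```python
from h import *
P=np.load('Pw.npy')
movel(pose(13,-84.5,16,P),feed=0.15)
sleep(.1)
c=camera_info('wrist'); p=current_position(); R=Ro.from_euler('xyz',current_ee_rot(),degrees=True)
w=snapshot('wrist'); s=snapshot('scene'); cs=camera_info('scene')
print(current_t(), proj(c,p+R.apply([[0,0,0],[.011,0,0],[-.011,0,0]])), proj(cs,p+R.apply([[0,0,0],[.011,0,0],[-.011,0,0]])))
print('rocker pts',proj(c,[pose(13,-84.5,12,P),pose(-13,-84.5,7,P)]))
cv2.imwrite('pics/w3.png',w); cv2.imwrite('pics/s3.png',cv2.resize(s[200:320,120:300],None,fx=4,fy=4,interpolation=cv2.INTER_CUBIC))
```

```text
11.4417 [[322.78317275 281.87326732]
 [322.76319392 260.81020257]
 [322.80250785 302.25766242]] [[174.85025645 273.04666678]
 [177.89506276 275.3613831 ]
 [171.85445485 270.76920472]]
rocker pts [[322.70435424 279.22022759]
 [322.59940017 320.75203639]]
```

View pics/w3.png

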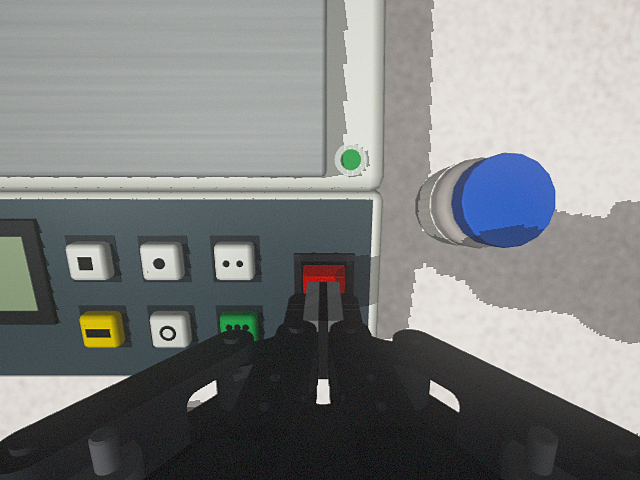

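View pics/s3.png

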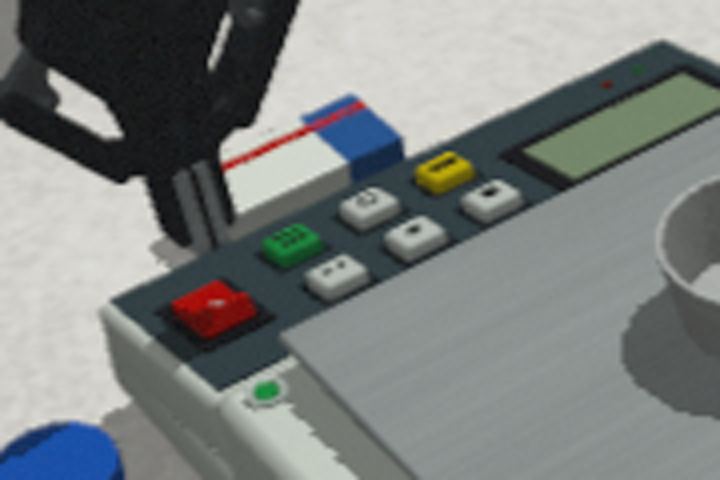

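Run:
```python
from h import *
c=camera_info('wrist');cs=camera_info('scene'); p=current_position(); R=Ro.from_euler('xyz',current_ee_rot(),degrees=True)
print(p,pose(13,-84.5,16,np.load('Pw.npy')),current_width())
for d in (0,10,20,30):
  for x in (-11,0,11):
    t=p+R.apply([x/1000,0,-d/1000]); print(d,x,proj(c,t)[0].round(1),((proj(cs,t)[0]-[120,200])*4).round(0))
w=cv2.imread('pics/w3.png')[230:350,232:412]; cv2.imwrite('pics/w3c.png',cv2.resize(w,None,fx=4,fy=4,interpolation=cv2.INTER_CUBIC))
```

```text
[ 0.48508677 -0.16620549  0.08928044] [ 0.48471657 -0.1661055   0.08835321] 5.4119638132823284e-05
0 -11 [322.8 302.3] [207. 283.]
0 0 [322.7 281.9] [219. 292.]
0 11 [322.7 260.8] [232. 301.]
10 -11 [322.8 311.4] [201. 262.]
10 0 [322.7 290. ] [213. 271.]
10 11 [322.7 267.8] [225. 280.]
20 -11 [322.8 321.5] [194. 241.]
20 0 [322.7 299. ] [206. 250.]
20 11 [322.7 275.7] [218. 259.]
30 -11 [322.8 333. ] [187. 220.]
30 0 [322.7 309.2] [199. 228.]
30 11 [322.7 284.5] [211. 237.]
```

View pics/w3c.png

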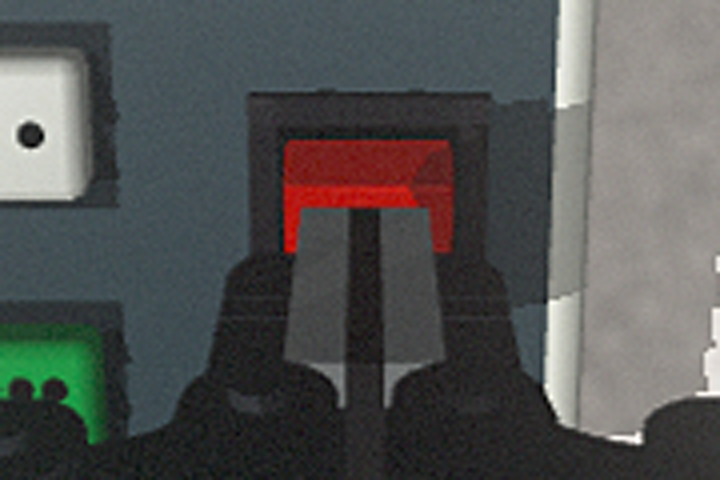

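The scene and wrist views both put the visible fingertip about 22–27 mm short of the reported TCP, so the first push stopped in the air above the rocker. I'll now go deeper along the panel normal and let the force reading guide me.

```bash
cat >> h.py <<'E'
def fmean(n=4,dt=0.01):
    o=[]
    for _ in range(n): o.append(current_force()); sleep(dt)
    return np.mean(o,axis=0)
def press2(u,v,P,h0,h1,fmax,step=0.7,feed=0.03):
    n=Ro.from_euler('z',P[2]).apply([-sa,0,ca])
    movel(pose(u,v,h0,P),feed=0.1); sleep(0.15)
    b=fmean(10); h=h0; log=[]
    while h>h1:
        h-=step; movel(pose(u,v,h,P),feed=feed)
        f=(fmean()-b)@n; ha=(current_position()-pose(u,v,0,P))@n*1000
        log.append((round(h,1),round(float(ha),1),round(float(f),1)))
        if f>fmax: break
    print(log,current_t()); return log
E
python3 - <<'E'
from h import *
P=np.load('Pw.npy')
press2(17,-84.5,P,5,-20,4,step=1.0)
cv2.imwrite('pics/w4.png',snapshot('wrist')[200:380,200:460]);cv2.imwrite('pics/s4.png',cv2.resize(snapshot('scene')[200:320,120:300],None,fx=4,fy=4,interpolation=cv2.INTER_CUBIC))
E
```

```text
[(4.0, 4.0, 0.3), (3.0, 2.9, -0.3), (2.0, 1.9, -0.1), (1.0, 1.0, -0.0), (0.0, -0.0, -0.1), (-1.0, -1.0, -0.5), (-2.0, -2.0, -0.1), (-3.0, -3.1, 0.1), (-4.0, -4.0, -0.3), (-5.0, -5.1, 0.1), (-6.0, -6.0, -0.2), (-7.0, -7.0, -0.1), (-8.0, -8.0, 0.1), (-9.0, -9.0, 0.3), (-10.0, -10.1, -0.5), (-11.0, -10.9, 1.0), (-12.0, -11.9, 1.2), (-13.0, -13.2, 0.3), (-14.0, -14.2, 0.1), (-15.0, -15.1, -0.0), (-16.0, -16.1, 0.1), (-17.0, -16.8, 3.9), (-18.0, -17.0, 14.8)] 18.4583
```

View pics/w4.png

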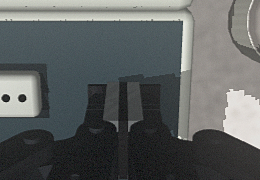

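View pics/s4.png

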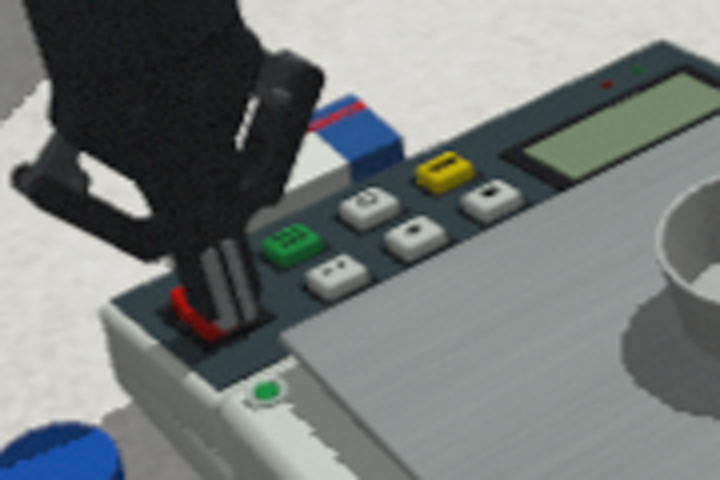

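Run:
```python
from h import *
P=np.load('Pw.npy')
movel(pose(17,-84.5,5,P),feed=0.06)
print('off rocker',current_t())
movel(pose(0,-30,60,P),feed=0.15)
movel(pose(-20,38,20,P),feed=0.15)
print(current_t())
cv2.imwrite('pics/w5.png',snapshot('wrist')[130:400,150:640]);cv2.imwrite('pics/s5.png',cv2.resize(snapshot('scene')[200:320,120:300],None,fx=4,fy=4,interpolation=cv2.INTER_CUBIC))
```

```text
off rocker 19.0917
20.4583
```

View pics/w5.png

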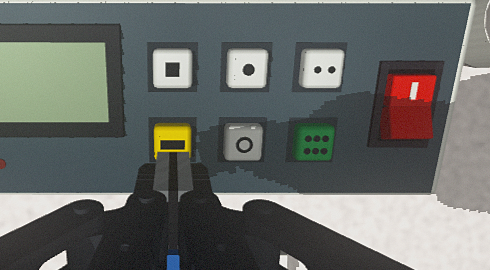

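View pics/s5.png

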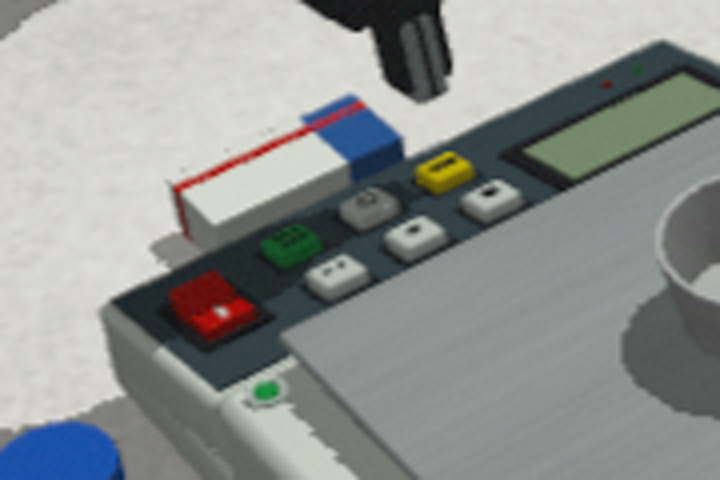

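The rocker is now on, with its near end up and the dash end level at (415,90) in the crop. The tip is above the yellow tare key. Next I wait out the start-up time and press tare.

Run:
```python
from h import *
P=np.load('Pw.npy')
sleep(1.2)
print(current_t())
press2(-20,38,P,-11,-22,6,step=0.8,feed=0.04)
sleep(.3); print(current_force(),current_t())
movel(pose(-20,38,0,P),feed=0.08)
print(current_t())
cv2.imwrite('pics/w6.png',snapshot('wrist')[130:400,150:640])
```

```text
21.7583
[(-11.8, -11.7, -0.1), (-12.6, -12.7, -0.0), (-13.4, -13.4, -0.3), (-14.2, -14.2, -0.2), (-15.0, -15.0, -0.3), (-15.8, -15.8, 1.1), (-16.6, -16.6, 1.5), (-17.4, -17.4, 1.9), (-18.2, -18.2, 2.6), (-19.0, -19.0, 3.4), (-19.8, -19.7, 5.5), (-20.6, -19.9, 15.7)] 25.85
[-5.83839673  1.02785544 15.2067066 ] 26.15
26.5583
```

View pics/w6.png

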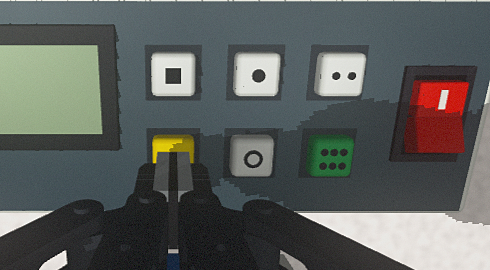

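Tare went from first contact at -15.6 mm to bottom at about -19.8 mm, with force rising 1.1 → 5.5 → 15.7 N. That is the full 4 mm of travel. Next is count.

Run:
```python
from h import *
P=np.load('Pw.npy')
movel(pose(-20,0,25,P),feed=0.15)
movel(pose(-20,-38,5,P),feed=0.15)
c=snapshot('wrist')
press2(-20,-38,P,-11,-22,6,step=0.8,feed=0.04)
sleep(.3); print(current_force(),current_t())
movel(pose(-20,-38,10,P),feed=0.08)
movel(pose(-20,-38,110,P),feed=0.15)
print(current_t())
cv2.imwrite('pics/w7a.png',c[130:400,100:600]);cv2.imwrite('pics/w7.png',snapshot('wrist'));cv2.imwrite('pics/t7.png',snapshot('top'))
```

```text
[(-11.8, -11.7, -0.4), (-12.6, -12.7, -0.4), (-13.4, -13.5, -0.7), (-14.2, -14.2, -0.3), (-15.0, -15.0, 0.1), (-15.8, -15.7, 1.0), (-16.6, -16.6, 1.5), (-17.4, -17.4, 2.0), (-18.2, -18.2, 2.3), (-19.0, -19.0, 2.7), (-19.8, -19.7, 5.2), (-20.6, -19.9, 15.2)] 31.4833
[-5.98169677  2.05513842 14.15267634] 31.7833
33.1333
```

View pics/w7.png

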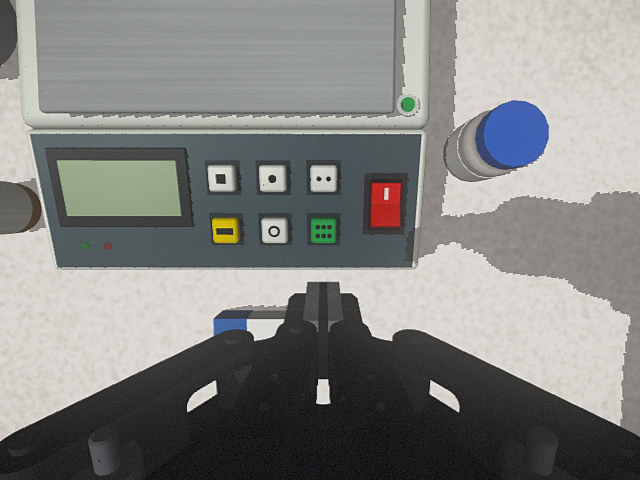

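View pics/t7.png

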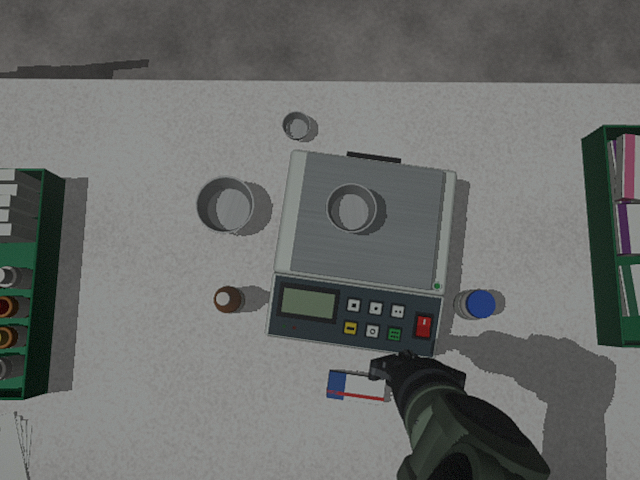

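View pics/w7a.png

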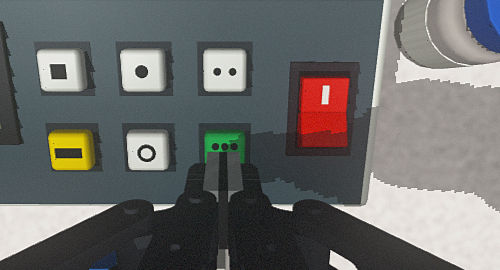

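All six keys are up and the rocker is on at (386,203). In the top view the cup (352,208), bottle (229,299), jar (481,303) and carton (358,386) are where they were at the start, and the arm is clear. I'm handing in.

```bash
python3 -c "
from station import *
job_done(); print(current_t())"
```

```text
the job is handed in; nothing more can be done
the job is handed in; nothing more can be done
```

I switched the scale on, waited for it to start up, pressed tare and then count fully down, and handed the job in at about 33 s of the 51 s allowed. No verdict is reported.

- **Rocker:** My first push, relying on the reported TCP, never reached the rocker. The pictures showed the closed fingertip about 23 mm short of the reported TCP, and the later contact heights fit that. The second push was guided by force: contact, snap-over, then a firm stop. That last step read 14.8 N. The pictures afterwards show the rocker on.
- **Start-up wait:** I lifted off the rocker at about 19.1 s and touched the tare key at about 24 s, so the scale had well over three seconds.
- **Tare, then count:** Each key moved the full 4 mm or so and then stopped hard at about 15 N. I lifted clear of tare before moving to count.
- **Last checks:** The last pictures show the rocker on and all six keys up. The cup, bottle, jar and carton are where they started, and the arm is clear of everything. I judged this by eye, since key travel and rocker angle can't be read directly.

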